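Click up the laminator's pressure dial

ROBOT

A 6-joint arm with a two-finger parallel gripper is mounted at the origin on the work surface. World frame = base frame: x ahead of the robot, y to its left, z up, the work surface at z = 0. Lengths are in m, angles in rad, forces in N, time in s.
With the tool pointing down it reaches from about 0.25 to 0.775 m from the base axis. Payload 4 kg.
Tool frame: the origin (TCP) lies at the very end of the fingers, on their centre line; the grasp point (between the pads) lies 19 mm behind it; y points along the fingers, x is the direction in which the jaws open and shut, and the axes are right-handed (so a half turn about y gives the same grasp; the last joint's range is limited). The gripper opens to 94 mm and grips with 3 to 60 N. Pads are 16 mm wide; open, the fingers measure 119 mm over their backs; the gripper's body (75 mm by 177 mm) begins 78 mm behind the grasp point.
Start: joints at [1.201, 0.087, 1.371, -0, 1.684, -0.103], TCP at [0.145, 0.531, 0.206] pointing down, gripper open.
Joint ranges: [-3.1, 3.1], [-0.76, 2.03], [0.27, 2.55], [-1.08, 4.22], [0.17, 2.65], [-2.57, 2.57]. Speed limits (rad/s): [2.79, 2.79, 3.14, 3.14, 3.14, 3.14].

INTERFACE

Orientations are given as [roll, pitch, yaw] about the fixed x, y, z axes, in that order (R = Rz(yaw) Ry(pitch) Rx(roll)).
In Python, from bench import robot gives the robot as it stands.
- The arm moves only by the shell command python3 -m handwheel 'ROWS' [OPENING]. ROWS is JSON, a list of rows, each an object with "delta_pos": the shift along the tool's x, y, z in mm, a list of three; "yaw": the turn about the tool's y in rad. A call has 1 to 12 rows; each row is the pose to reach, as a shift and turn from the pose commanded when the call began, along the tool's axes at that moment; what a row does not reach only later rows make up. A row lasts 1/10 s, in which the tool goes at most 50 mm and 8.59 degrees, less where a joint would pass 70% of its speed; a pose out of reach is approached as far as the arm can. A call with a gripper value outside its range is refused whole. OPENING is the closure in counts, from 0 (fully open) to 255 (shut), set as the call begins (- or left out, the last holds). The fingers move at their own pace and stop on an object; the grip force is fixed at half the most. Time passes only in rows, so rows that repeat a pose let the fingers close. It gives the time, the measured TCP pose, the force and the opening at its end, in the units of the state.
- robot.get_obs(): the state, without advancing time (a new reading comes with each control period).
- robot.snapshot(name): name is "scene" or "top"; returns a dict with "image" (384x512x3 uint8, red, green, blue), "fx", "fy", "cx", "cy" (pixels), "rvec" (rotation vector, rad) and "tvec" (3), from world to camera coordinates, as OpenCV has them. Camera axes: x right, y down, z forward; pixel columns grow to the right and rows downward; lengths in m; the calibration is good to about 2 mm. A picture is of the moment at which its call begins. There is no depth.
- robot.close_job(): hands the job in, once; it reports no verdict.
The state is a dict: "time": time; "joint_positions": joint angles; "qvel": joint speeds; "joint_torque": joint torques, N m; "tool_pos": TCP position; "ee_rot": TCP orientation; "wrist_force": force on the tool from outside, world axes, zero at the start; "wrist_torque": the same for the moment, N m; "width": finger opening in m.
Only numpy, scipy, OpenCV 4.12 (cv2) and the standard library are available. Lean on these libraries where they do the work, as an engineer would, in place of code of your own. Each camera call takes 0.05 s, during which the arm holds its last target.

TASK

Raise the laminator's roller pressure: with a fingertip, push the wing of the big pressure dial round clockwise (seen from above) by exactly four clicks from where it stands, so that it sits in the fourth click. Do not turn it back or go past the fourth click, push gently without squeezing the dial, and leave the small speed knob and the loose things as they are.

Things in the scene. Friction and masses are not known exactly. Their poses are not given: they have to be found in the camera images.
- laminator: Tabletop roll laminator, fixed: 220 mm deep (its x), 510 mm wide (its y). Two blue end cheeks, each 220 x 130 mm, centred 190 mm either side of its middle, with flat tops 130 mm above the table; a red roller and a grey rear cover bridge lie between them and are no higher. Origin: centre of the underside, on the table.
- dial_base: Fixed round aluminium plate, 120 mm across and 6 mm thick, on top of one of the two cheeks (either one), carrying the big pressure dial; 18 dark tick marks round its rim, 20 degrees apart, one click each. Origin: centre of its underside, on the dial's axis, 130 mm above the table. Its yaw is arbitrary.
- dial_axis (a point): Point on the vertical axis of the pressure dial at the height of the top face of its black disc (150 mm above the table). The disc is 92 mm across and 14 mm thick; it carries one raised wing.
- dial_wing (a point): Point on the wing of the pressure dial, 34 mm from the axis and half-way up the wing. The wing is one raised black bar with a white line on top, 12 mm thick, running outwards along a radius from 2 mm behind the axis to 44 mm from it, standing 20 mm above the disc (top 170 mm above the table). Its flat sides can be pushed by a finger. It turns with the dial and may point in any direction at the start.
- pressure (a joint): Angle of the pressure dial, rad, growing clockwise as seen from above; 0 at the start, where it rests in a click. Clicks are 20 degrees (0.349 rad) apart, so four clicks are 1.396 rad. It turns on in clicks well beyond four, and three clicks the other way. About 0.15 N m (some 4 to 5 N on the wing at 34 mm) carries it over the hump half-way between two clicks; then it snaps forward by itself into the next click, away from the finger, and stays there.
- speed_bar (a point): Point near one end of the top of the small speed knob's bar grip, 15 mm from the knob's vertical axis and about 44 mm above the cheek. The knob, on the other cheek, is a black disc 34 mm across with a bar grip 14 mm thick standing on it, on a round plate 58 mm across. To be left alone: it turns easily if bumped.
- tape: Loose cardboard tape core, a ring 68 mm across and 24 mm tall, lying flat on the rear cover bridge of the laminator, between the cheeks (130 mm above the table). Origin: centre of its underside. To be left alone.
- cleaner: Loose white bottle, 48 mm across and 130 mm tall, standing on the table to the left of the laminator (+y). Origin: centre of its underside. To be left alone.
- squeegee: Loose flat plastic squeegee, 104 x 75 mm and 12 mm thick, lying on the table to the right of the laminator (-y). Origin: centre of its underside. To be left alone.

How it is judged:
On the way, in this order (a step that is already met when the one before it is completed fails the run):
1. the dial sits in the second click on its way (value of joint pressure between 0.558512 and 0.872675 rad), for 0.02 s.
2. the dial sits in the fourth click (value of joint pressure between 1.29156 and 1.501 rad), for 0.2 s.
At the end, for the whole second after the job is handed in: The pressure dial rests in the fourth click clockwise from its start (1.396 rad, within 0.3 of a click or 6 degrees), the speed knob is not turned, and no loose thing is more than 20 mm from where it stood (all of step 2 and distance of speed_bar from where it was at the start of the episode below 0.003 m and velocity of joint pressure between -0.05 and 0.05 rad/s and distance of each of tape, cleaner, squeegee from where it was at the start of the episode below 0.02 m); the robot touches nothing.
It fails at once if the dial is turned past the fourth click (over the hump towards the fifth) (value of joint pressure above 1.58827 rad).
It fails at once if the dial is turned back (anticlockwise) by half a click or more from its start (value of joint pressure below -0.191989 rad).
It fails at once if the dial is squeezed or shoved with more than 25 N (contact force between any of the fingers, the arm and dial_base above 25 N).
It fails at once if the speed knob is turned (its bar's end moved by more than 3 mm) (distance of speed_bar from where it was at the start of the episode above 0.003 m).
It fails at once if the tape core, bottle or squeegee is lifted or moved by more than 20 mm (distance of any of tape, cleaner, squeegee from where it was at the start of the episode above 0.02 m).
It also fails if it takes over 45 s, if anything falls off the work surface, if the arm or the gripper's body presses on something with over 40 N, if the wrist force passes 120 N, or if a joint passes its speed limit or range.

## Working session

There is one attempt and no reset: what is moved stays moved. The work goes in short steps, Python scripts to look and compute and a shell command to move; the robot and the scene stay as the last step left them, time stands still between calls to the robot, and variables do not carry over. Pictures are saved under pics/ and viewed, and the job is handed in when it is done.

```bash
mkdir -p pics; ls; python3 - <<'E'
from bench import robot
import cv2,pickle
print(robot.get_obs())
for n in ("scene","top"):
    s=robot.snapshot(n); pickle.dump(s,open(f"pics/{n}0.pkl","wb"))
    cv2.imwrite(f"pics/{n}0.png",cv2.cvtColor(s["image"],cv2.COLOR_RGB2BGR)); print({k:s[k] for k in s if k!="image"})
E
```

```text
pics
{'time': 0.0, 'joint_positions': array([ 1.20085284e+00,  8.79344753e-02,  1.37221313e+00, -8.05513814e-06,
        1.68360181e+00, -1.03076000e-01]), 'qvel': array([ 0.00034939,  0.00033073, -0.00026213,  0.00057745, -0.00029204,
        0.000424  ]), 'joint_torque': array([ 9.02823795e-04, -3.40177310e+01, -3.02438164e+01,  7.20583065e-02,
        3.26555280e-02, -1.39424951e-04]), 'tool_pos': array([0.14483974, 0.53002753, 0.20433626]), 'ee_rot': array([-1.57058237,  0.00214614,  1.30392817]), 'wrist_force': array([-0.06344355,  0.43781508,  1.13242069]), 'wrist_torque': array([-0.06190641,  0.00221766,  0.04381691]), 'width': 0.09422973319030872}
{'fx': 357.16071501033673, 'fy': 357.16071501033673, 'cx': 253.88786240112697, 'cy': 192.63027955390353, 'rvec': array([ 0.88779601,  2.62934587, -0.9722319 ]), 'tvec': array([ 0.38245446, -0.1376601 ,  1.44463103])}
{'fx': 351.5691324728988, 'fy': 351.5691324728988, 'cx': 259.85581982300624, 'cy': 187.81229575343158, 'rvec': array([ 2.15542   , -2.07374001,  0.21822982]), 'tvec': array([-0.04080603,  0.5251113 ,  1.11552179])}
```

View pics/scene0.png

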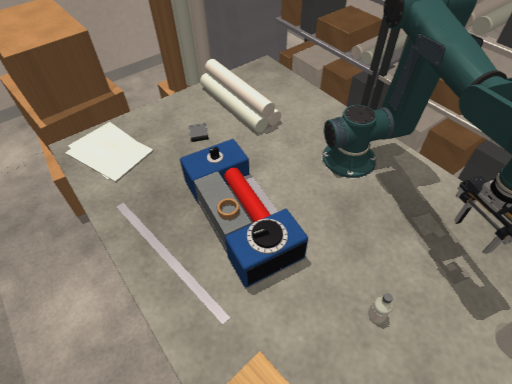

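View pics/top0.png

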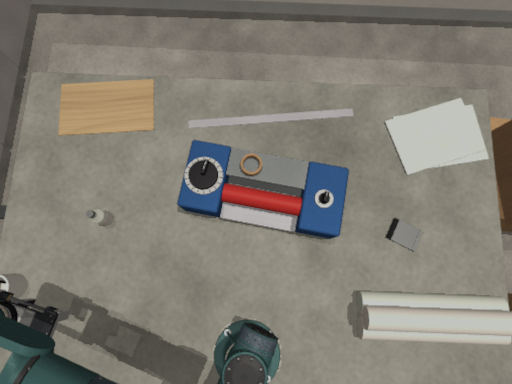

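The dial is on the left (+y) cheek at about (204,175) in the top view, with its wing pointing away from the robot. Bottle is at (97,216) and the tape at (251,164). I'll zoom in to measure.

```bash
cat > h.py <<'E'
import numpy as np,cv2
def cam(s):
    R=cv2.Rodrigues(s["rvec"])[0]; K=np.array([[s["fx"],0,s["cx"]],[0,s["fy"],s["cy"]],[0,0,1]]); return R,s["tvec"],K
def onplane(s,uv,z):
    R,t,K=cam(s); uv=np.atleast_2d(np.asarray(uv,float))
    d=(R.T@np.linalg.inv(K)@np.c_[uv,np.ones(len(uv))].T).T; c=-R.T@t
    return c+d*((z-c[2])/d[:,2])[:,None]
def rectify(s,x0,y0,half,z,n=600):
    # picture of plane z: up=+x, left=+y
    w=np.array([[x0+half,y0+half,z],[x0+half,y0-half,z],[x0-half,y0-half,z],[x0-half,y0+half,z]])
    R,t,K=cam(s); p,_=cv2.projectPoints(w,s["rvec"],s["tvec"],K,None)
    M=cv2.getPerspectiveTransform(p.reshape(4,2).astype(np.float32),np.float32([[0,0],[n,0],[n,n],[0,n]]))
    return cv2.warpPerspective(cv2.cvtColor(s["image"],cv2.COLOR_RGB2BGR),M,(n,n),flags=cv2.INTER_CUBIC)
E
python3 - <<'E'
import pickle,cv2,numpy as np
from h import *
T=pickle.load(open("pics/top0.pkl","rb"));S=pickle.load(open("pics/scene0.pkl","rb"))
for s,uv in((T,(204,175)),(S,(267,236))):
    # plate: light ring ellipse
    im=s["image"]; hsv=cv2.cvtColor(im,cv2.COLOR_RGB2HSV)
    m=((hsv[...,1]<80)&(hsv[...,2]>130)).astype(np.uint8)
    roi=np.zeros_like(m); cv2.circle(roi,uv,26,1,-1); m&=roi
    m=cv2.morphologyEx(m,cv2.MORPH_CLOSE,np.ones((3,3)))
    c=max(cv2.findContours(m,0,1)[0],key=cv2.contourArea); 
    w=onplane(s,cv2.convexHull(c)[:,0],.136)[:,:2]
    (cc,r)=cv2.minEnclosingCircle(w.astype(np.float32)*1000); e=cv2.fitEllipse(w.astype(np.float32)*1000)
    print(cc,r,e)
a=[]
p=onplane(T,(204,175),.15)[0]
for s in(T,S): a.append(rectify(s,round(p[0],2),round(p[1],2),.08,.17,400))
print(p); cv2.imwrite("pics/z0.png",np.hstack(a))
for n,uv,z in(("bottle",(97,216),.1),("tape",(251,164),.15),("speed",(324,198),.17)):print(n,onplane(T,uv,z))
E
```

```text
(547.4776611328125, 166.35621643066406) 71.32420349121094 ((545.6810913085938, 166.8578338623047), (125.7228012084961, 143.49208068847656), 167.2368927001953)
(544.8994750976562, 155.84788513183594) 60.99078369140625 ((544.828369140625, 155.84568786621094), (119.41511535644531, 121.75184631347656), 69.62731170654297)
[0.53978898 0.1519913  0.15      ]
bottle [[0.40668507 0.48554524 0.1       ]]
tape [[0.58040264 0.00949439 0.15      ]]
speed [[ 0.47884914 -0.21252659  0.17      ]]
```

View pics/z0.png

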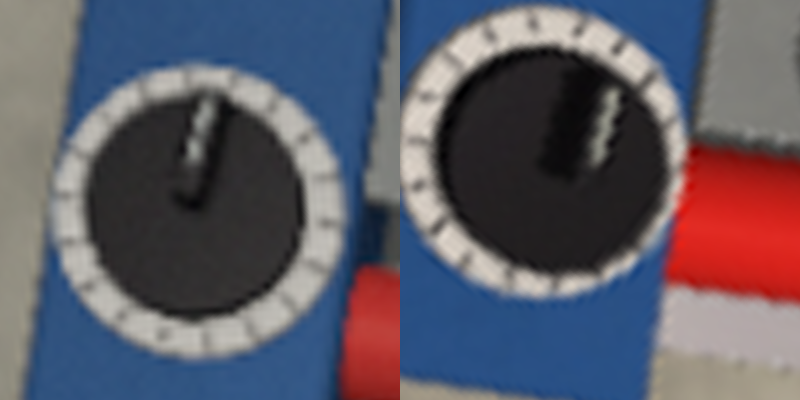

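```bash
cat >> h.py <<'E'
def measure(s,x0=.543,y0=.154):
    # ring at z=.136
    n=640;half=.08;k=2*half/n
    im=rectify(s,x0,y0,half,.136,n);hsv=cv2.cvtColor(im,cv2.COLOR_BGR2HSV)
    blue=((hsv[...,0]>95)&(hsv[...,0]<130)&(hsv[...,1]>110)).astype(np.uint8)
    m=((hsv[...,1]<70)&(hsv[...,2]>110)).astype(np.uint8); roi=np.zeros_like(m); cv2.circle(roi,(n//2,n//2),270,1,-1); m&=roi
    m=cv2.morphologyEx(m,cv2.MORPH_OPEN,np.ones((9,9)))
    l,nn,st,_=0,0,0,0
    nn,l,st,_=cv2.connectedComponentsWithStats(m); i=1+np.argmax(st[1:,4])
    c=max(cv2.findContours((l==i).astype(np.uint8),0,1)[0],key=cv2.contourArea)
    e=cv2.fitEllipse(cv2.convexHull(c)); w=lambda p:(x0+(n/2-p[1])*k,y0+(n/2-p[0])*k)
    ctr=w(e[0])
    im=rectify(s,x0,y0,half,.17,n);hsv=cv2.cvtColor(im,cv2.COLOR_BGR2HSV)
    pc=(n/2-(ctr[1]-y0)/k,n/2-(ctr[0]-x0)/k)
    roi=np.zeros_like(m);cv2.circle(roi,(int(pc[0]),int(pc[1])),int(.043/k),1,-1)
    m2=((hsv[...,2]>100).astype(np.uint8))&roi
    nn,l,st,_=cv2.connectedComponentsWithStats(m2)
    out=[]
    for i in range(1,nn):
        if st[i,4]<300: continue
        v,u=np.nonzero(l==i); P=np.c_[x0+(n/2-v)*k,y0+(n/2-u)*k]; mu=P.mean(0); d=np.linalg.svd(P-mu,full_matrices=False)[2][0]
        d*=np.sign(d@(mu-np.array(ctr))); q=mu-np.array(ctr)
        out.append((st[i,4],mu.round(4),"dir",round(np.degrees(np.arctan2(d[1],d[0])),1),"ctr-ang",round(np.degrees(np.arctan2(q[1],q[0])),1),"r",round(np.linalg.norm(q)*1000,1)))
    return np.round(ctr,4),np.round(np.array(e[1])*k*1000,1),out
E
python3 - <<'E'
import pickle
from h import *
for n in("top","scene"): print(n,*measure(pickle.load(open(f"pics/{n}0.pkl","rb"))))
E
```

```text
top [0.5437 0.1576] [121.  125.9] [(np.int32(7246), array([0.5655, 0.183 ]), 'dir', np.float64(-38.5), 'ctr-ang', np.float64(49.2), 'r', np.float64(33.4)), (np.int32(978), array([0.5734, 0.1486]), 'dir', np.float64(-19.3), 'ctr-ang', np.float64(-16.8), 'r', np.float64(31.1)), (np.int32(623), array([0.5604, 0.1523]), 'dir', np.float64(-2.2), 'ctr-ang', np.float64(-17.7), 'r', np.float64(17.5))]
scene [0.5454 0.1563] [121.7 122.8] [(np.int32(1996), array([0.5703, 0.148 ]), 'dir', np.float64(-14.6), 'ctr-ang', np.float64(-18.4), 'r', np.float64(26.3)), (np.int32(15531), array([0.528 , 0.1344]), 'dir', np.float64(-38.6), 'ctr-ang', np.float64(-128.5), 'r', np.float64(27.9))]
```

```bash
python3 -m handwheel '[{"delta_pos":[-16,-2,-37],"yaw":0.11},{"delta_pos":[-32,-5,-74],"yaw":0.23},{"delta_pos":[-48,-10,-111],"yaw":0.34},{"delta_pos":[-64,-10,-148],"yaw":0.46},{"delta_pos":[-80,-10,-185],"yaw":0.57},{"delta_pos":[-95,-10,-222],"yaw":0.69},{"delta_pos":[-111,-10,-259],"yaw":0.8},{"delta_pos":[-127,-10,-296],"yaw":0.92},{"delta_pos":[-143,-10,-333],"yaw":1.03},{"delta_pos":[-159,-10,-370],"yaw":1.15},{"delta_pos":[-170,-10,-395],"yaw":1.25},{"delta_pos":[-180,-10,-420],"yaw":1.35}]' 255
cat >> h.py <<'E'
from scipy.spatial.transform import Rotation as Ro
AX=np.array([.545,.1567])
def goal(obs,th,r,off,z,ax=AX):
    """th deg wing heading; TCP at r along the wing and off on its ccw side, tool x along wing"""
    t=np.radians(th);u=np.array([np.cos(t),np.sin(t)]);n=np.array([-u[1],u[0]])
    p=np.r_[ax+r*u+off*n,z]; R=Ro.from_euler("xyz",obs["ee_rot"])
    psi=np.arctan2(R.as_matrix()[1,0],R.as_matrix()[0,0])
    return (R.inv().apply(p-obs["tool_pos"])*1000).round(1),"yaw",round(float((psi-t+np.pi)%(2*np.pi)-np.pi),3)
E
python3 - <<'E'
from bench import robot
from h import *
o=robot.get_obs();print(o["time"],o["tool_pos"],o["ee_rot"],o["width"],goal(o,-17,.032,.034,.2))
E
```

```text
time: 1.3
tool_pos: [0.5035, 0.2448, 0.2148]
ee_rot: [-1.571, 0.001, -0.051]
wrist_force: [-0.2, 0.3, -0.0]
width: 0.0018
1.3 [0.50350401 0.24479605 0.21475869] [-1.57121258e+00  1.23905491e-03 -5.12251505e-02] 0.0018353293858860312 (array([ 85.3,  14.7, -60.6]), 'yaw', 0.245)
```

```bash
python3 -m handwheel '[{"delta_pos":[30,0,-20],"yaw":0.1},{"delta_pos":[60,0,-40],"yaw":0.2},{"delta_pos":[85,0,-60],"yaw":0.245},{"delta_pos":[85,0,-60],"yaw":0.245},{"delta_pos":[85,0,-60],"yaw":0.245}]'
python3 - <<'E'
from bench import robot
from h import *
import pickle
o=robot.get_obs();print(o["tool_pos"],o["ee_rot"],o["wrist_force"],goal(o,-17,.032,.034,.157))
a=[]
for n in ("scene","top"):
    s=robot.snapshot(n); pickle.dump(s,open(f"pics/{n}1.pkl","wb"))
    print(measure(s)); a.append(rectify(s,.545,.157,.1,.17,400))
cv2.imwrite("pics/z1.png",np.hstack(a))
E
```

```text
time: 1.8
tool_pos: [0.5847, 0.182, 0.2144]
ee_rot: [-1.571, 0.002, -0.292]
wrist_force: [-0.4, 0.6, -0.3]
width: 0.0007
[0.5846938  0.18196155 0.21444188] [-1.5712317   0.00217184 -0.29176559] [-0.39536545  0.60169497 -0.30737482] (array([ 1.5, 57.4, -1.7]), 'yaw', 0.005)
(array([0.5455, 0.156 ]), array([121.4, 122.7]), [(np.int32(8467), array([0.5629, 0.1421]), 'dir', np.float64(46.3), 'ctr-ang', np.float64(-38.5), 'r', np.float64(22.3)), (np.int32(2664), array([0.5645, 0.1219]), 'dir', np.float64(27.0), 'ctr-ang', np.float64(-60.8), 'r', np.float64(39.0)), (np.int32(5324), array([0.5443, 0.1469]), 'dir', np.float64(-128.1), 'ctr-ang', np.float64(-97.6), 'r', np.float64(9.1)), (np.int32(5764), array([0.5099, 0.1521]), 'dir', np.float64(100.2), 'ctr-ang', np.float64(-173.8), 'r', np.float64(35.8))])
(array([0.5437, 0.1518]), array([112.5, 120.1]), [(np.int32(3967), array([0.5763, 0.1366]), 'dir', np.float64(64.7), 'ctr-ang', np.float64(-25.1), 'r', np.float64(35.9)), (np.int32(1077), array([0.5733, 0.1486]), 'dir', np.float64(-18.1), 'ctr-ang', np.float64(-6.1), 'r', np.float64(29.8)), (np.int32(12535), array([0.5426, 0.1842]), 'dir', np.float64(5.9), 'ctr-ang', np.float64(92.0), 'r', np.float64(32.5)), (np.int32(697), array([0.5605, 0.1523]), 'dir', np.float64(-4.8), 'ctr-ang', np.float64(1.6), 'r', np.float64(16.8))])
```

View pics/z1.png

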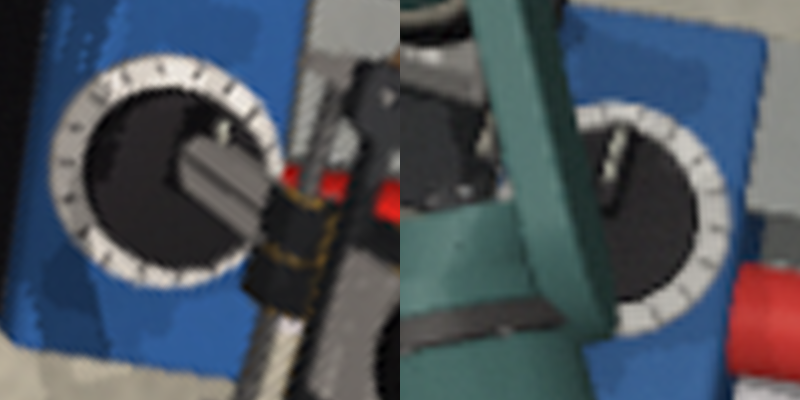

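The views show the closed fingers just on the ccw side of the wing; the wing is still visible in the top view at right, (615,155). Next: descend and approach.

```bash
python3 -m handwheel '[{"delta_pos":[1,20,0],"yaw":0.0},{"delta_pos":[1,40,0],"yaw":0.0},{"delta_pos":[1,52,0],"yaw":0.0},{"delta_pos":[1,57,0],"yaw":0.0},{"delta_pos":[1,57,0],"yaw":0.0},{"delta_pos":[1,57,0],"yaw":0.0}]'
python3 - <<'E'
from bench import robot
from h import *
o=robot.get_obs();print(o["tool_pos"],o["wrist_force"],goal(o,-17,.032,.016,.157))
E
```

```text
time: 2.5
tool_pos: [0.5861, 0.1825, 0.1596]
ee_rot: [-1.57, -0.001, -0.291]
wrist_force: [0.0, 0.6, 0.6]
width: 0.0006
[0.58607874 0.18245066 0.15958454] [0.0223853  0.63680208 0.61020959] (array([  0.1,   2.6, -20.6]), 'yaw', 0.006)
```

```bash
python3 -m handwheel '[{"delta_pos":[0,1,-6],"yaw":0.0},{"delta_pos":[0,2,-12],"yaw":0.0},{"delta_pos":[0,2,-16],"yaw":0.0},{"delta_pos":[0,2,-18],"yaw":0.0},{"delta_pos":[0,2,-20],"yaw":0.0},{"delta_pos":[0,2,-20],"yaw":0.0},{"delta_pos":[0,2,-20],"yaw":0.0}]'
python3 - <<'E'
from bench import robot
from h import *
o=robot.get_obs();print(o["tool_pos"],o["wrist_force"],goal(o,-17,.032,.014,.157))
E
```

```text
time: 3.2
tool_pos: [0.5802, 0.163, 0.1566]
ee_rot: [-1.571, -0.0, -0.291]
wrist_force: [0.5, -0.2, 0.3]
width: 0.0006
[0.58016768 0.1629572  0.15662134] [ 0.54081713 -0.22533622  0.30337588] (array([ 0.2, -0.4, -2.3]), 'yaw', 0.006)
```

```bash
python3 -m handwheel '[{"delta_pos":[0,0,-1],"yaw":0.0},{"delta_pos":[0,0,-2],"yaw":0.0},{"delta_pos":[0,0,-2],"yaw":0.0}]'
python3 -m handwheel '[{"delta_pos":[0,0,-1],"yaw":0.0},{"delta_pos":[0,0,-1],"yaw":0.0}]'
python3 -m handwheel '[{"delta_pos":[0,0,-1],"yaw":0.0},{"delta_pos":[0,0,-1],"yaw":0.0}]'
python3 -m handwheel '[{"delta_pos":[0,0,-1],"yaw":0.0},{"delta_pos":[0,0,-1],"yaw":0.0}]'
```

```text
time: 3.5
tool_pos: [0.58, 0.162, 0.1566]
ee_rot: [-1.568, -0.001, -0.29]
wrist_force: [1.8, 3.6, -0.6]
width: 0.0007
time: 3.7
tool_pos: [0.5799, 0.1615, 0.1567]
ee_rot: [-1.567, -0.001, -0.29]
wrist_force: [4.3, 6.5, -0.5]
width: 0.0005
time: 3.9
tool_pos: [0.5799, 0.1611, 0.1567]
ee_rot: [-1.566, -0.002, -0.29]
wrist_force: [3.6, 7.3, -1.2]
width: 0.0005
time: 4.1
tool_pos: [0.5798, 0.1605, 0.1567]
ee_rot: [-1.565, -0.002, -0.29]
wrist_force: [5.0, 7.3, -0.4]
width: 0.0003
```

Contact started at an offset of about 15 mm, with the force coming from the inner corner. From here I'll work from the commanded pose and turn the tool along with the wing.

```bash
cat >> h.py <<'E'
def plan(cmd,turns,r=.036,off=.015,lead=.06,th0=-17,ax=AX):
    """cmd=(x,y,psi) effective commanded; rows for wing turned by turns[deg] cw"""
    x,y,psi=cmd;ex=np.array([np.cos(psi),np.sin(psi)]);ez=np.array([-ex[1],ex[0]])
    for d in turns:
        t=np.radians(th0-d);u=np.array([np.cos(t),np.sin(t)]);n=np.array([-u[1],u[0]])
        p=ax+r*u+off*n; q=p-[x,y]
        print(d,"dx %.1f dz %.1f yaw %.3f"%(q@ex*1e3,q@ez*1e3,psi-t+lead),"cmd",p.round(4),round(t-lead,4))
E
python3 - <<'E'
from h import *
plan((.5787,.1582,-.291),[6,8,10,12,14,16])
E
```

```text
6 dx 5.6 dz -0.2 yaw 0.170 cmd [0.584  0.1564] -0.4614
8 dx 5.9 dz -1.5 yaw 0.205 cmd [0.584  0.1551] -0.4963
10 dx 6.3 dz -2.8 yaw 0.240 cmd [0.5839 0.1537] -0.5312
12 dx 6.5 dz -4.1 yaw 0.275 cmd [0.5838 0.1524] -0.5661
14 dx 6.7 dz -5.5 yaw 0.310 cmd [0.5836 0.151 ] -0.6011
16 dx 6.9 dz -6.8 yaw 0.345 cmd [0.5834 0.1497] -0.636
```

```bash
python3 -m handwheel '[{"delta_pos":[2,0,1],"yaw":0.06},{"delta_pos":[4,0,0],"yaw":0.12},{"delta_pos":[6,0,0],"yaw":0.17},{"delta_pos":[6,0,-0.7],"yaw":0.19},{"delta_pos":[6,0,-1.5],"yaw":0.2},{"delta_pos":[6,0,-1.5],"yaw":0.2}]'
```

```text
time: 4.7
tool_pos: [0.5837, 0.1541, 0.1563]
ee_rot: [-1.572, -0.0, -0.491]
wrist_force: [1.2, -1.4, -0.5]
width: 0.0005
```

```bash
cat > look.py <<'E'
import sys,pickle
from bench import robot
from h import *
k=sys.argv[1];a=[]
for n in ("top","scene"):
    s=robot.snapshot(n); pickle.dump(s,open(f"pics/{n}{k}.pkl","wb"))
    im=rectify(s,.545,.1567,.07,.17,400); a.append(im)
cv2.imwrite(f"pics/z{k}.png",np.hstack(a))
o=robot.get_obs();print(o["time"],o["tool_pos"].round(4),o["ee_rot"].round(3),o["wrist_force"].round(1))
E
python3 look.py 2
```

```text
4.8 [0.5838 0.1544 0.1564] [-1.572 -0.    -0.491] [-0.6  0.1 -0.4]
```

View pics/z2.png

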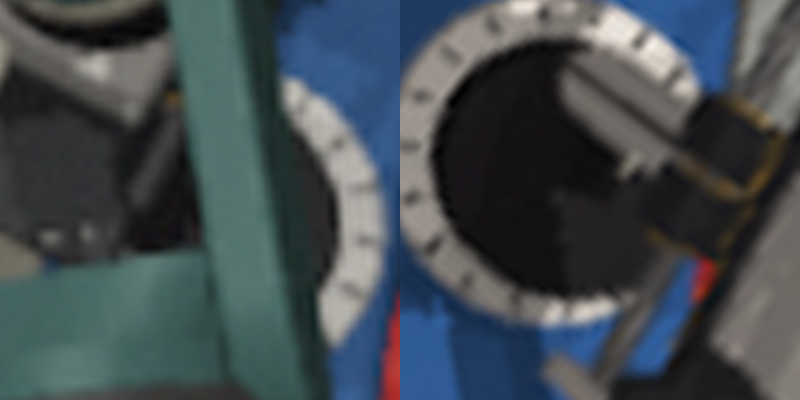

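Wrist force fell to zero. The white line in the scene view at (632,163) puts the wing at about -41°, so it's in click 1 (-37° expected). On to click 2.

```bash
python3 - <<'E'
from h import *
plan((.5838,.1544,-.491),[15,20,24,28,30,32])
E
```

```text
15 dx 1.6 dz -3.7 yaw 0.128 cmd [0.5835 0.1503] -0.6185
20 dx 2.6 dz -7.0 yaw 0.215 cmd [0.5828 0.147 ] -0.7058
24 dx 3.1 dz -9.7 yaw 0.285 cmd [0.582  0.1444] -0.7756
28 dx 3.5 dz -12.4 yaw 0.354 cmd [0.5811 0.1419] -0.8454
30 dx 3.6 dz -13.7 yaw 0.389 cmd [0.5805 0.1406] -0.8803
32 dx 3.7 dz -15.1 yaw 0.424 cmd [0.5799 0.1394] -0.9152
```

```bash
python3 -m handwheel '[{"delta_pos":[1,0,-2],"yaw":0.07},{"delta_pos":[1.6,0,-3.7],"yaw":0.13},{"delta_pos":[2,0,-5.5],"yaw":0.17},{"delta_pos":[2.6,0,-7],"yaw":0.21},{"delta_pos":[2.9,0,-8.3],"yaw":0.25},{"delta_pos":[3.1,0,-9.7],"yaw":0.28},{"delta_pos":[3.1,0,-9.7],"yaw":0.28}]'
python3 -m handwheel '[{"delta_pos":[0.1,0,-1],"yaw":0.02},{"delta_pos":[0.1,0,-1],"yaw":0.035}]'
python3 -m handwheel '[{"delta_pos":[0.1,0,-1],"yaw":0.02},{"delta_pos":[0.1,0,-1],"yaw":0.035}]'
```

```text
time: 5.5
tool_pos: [0.5825, 0.1455, 0.1566]
ee_rot: [-1.569, 0.0, -0.771]
wrist_force: [2.8, 3.0, -0.5]
width: 0.0005
time: 5.7
tool_pos: [0.5817, 0.1437, 0.1565]
ee_rot: [-1.571, -0.001, -0.807]
wrist_force: [3.1, 1.5, -0.1]
width: 0.0006
time: 5.9
tool_pos: [0.5801, 0.1425, 0.1564]
ee_rot: [-1.573, 0.0, -0.843]
wrist_force: [0.6, 0.8, -0.6]
width: 0.0005
```

```bash
python3 look.py 3
```

```text
6.0 [0.5802 0.1428 0.1564] [-1.573  0.    -0.842] [-0.6  0.9 -0.6]
```

View pics/z3.png

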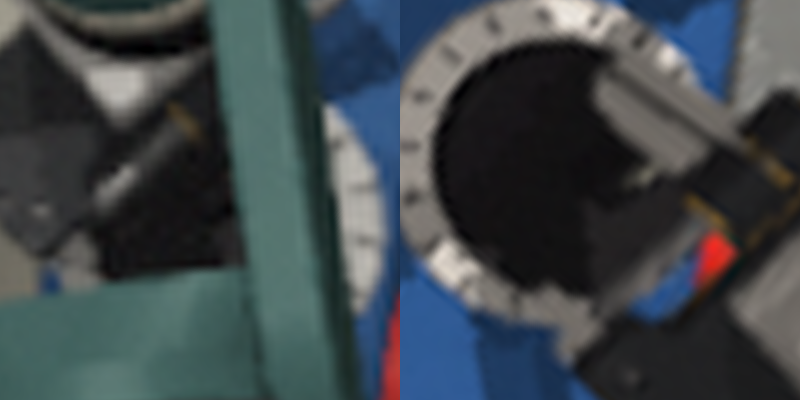

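Force is near zero and the white line at (645,178) reads about -64°. The same reading in click 1 was about 4° too far, so this is click 2. Next is click 3.

```bash
python3 - <<'E'
from h import *
plan((.5801,.1427,-.842),[35,40,44,46,48,50])
E
```

```text
35 dx 3.1 dz -4.3 yaw 0.126 cmd [0.579  0.1376] -0.9676
40 dx 4.0 dz -7.5 yaw 0.213 cmd [0.5772 0.1347] -1.0548
44 dx 4.6 dz -10.2 yaw 0.283 cmd [0.5756 0.1325] -1.1247
46 dx 4.8 dz -11.5 yaw 0.318 cmd [0.5747 0.1314] -1.1596
48 dx 5.0 dz -12.9 yaw 0.352 cmd [0.5738 0.1304] -1.1945
50 dx 5.1 dz -14.2 yaw 0.387 cmd [0.5729 0.1294] -1.2294
```

```bash
python3 -m handwheel '[{"delta_pos":[2,0,-2],"yaw":0.07},{"delta_pos":[3,0,-4.3],"yaw":0.13},{"delta_pos":[3.5,0,-6],"yaw":0.17},{"delta_pos":[4,0,-7.5],"yaw":0.21},{"delta_pos":[4.3,0,-9],"yaw":0.25},{"delta_pos":[4.6,0,-10.2],"yaw":0.28},{"delta_pos":[4.6,0,-10.2],"yaw":0.28}]'
python3 -m handwheel '[{"delta_pos":[0.1,0,-1],"yaw":0.02},{"delta_pos":[0.1,0,-1],"yaw":0.035}]'
python3 -m handwheel '[{"delta_pos":[0.1,0,-1],"yaw":0.02},{"delta_pos":[0.1,0,-1],"yaw":0.035}]'
```

```text
time: 6.7
tool_pos: [0.5766, 0.1335, 0.1565]
ee_rot: [-1.57, 0.0, -1.121]
wrist_force: [3.2, 2.4, -1.3]
width: 0.0004
time: 6.9
tool_pos: [0.5755, 0.1323, 0.1565]
ee_rot: [-1.571, -0.001, -1.157]
wrist_force: [2.4, 0.4, -0.7]
width: 0.0006
time: 7.1
tool_pos: [0.5736, 0.1316, 0.1565]
ee_rot: [-1.573, -0.0, -1.193]
wrist_force: [-0.8, -0.1, -0.0]
width: 0.0004
```

```bash
python3 look.py 4; python3 - <<'E'
from h import *
plan((.5738,.1318,-1.192),[55,60,64,66,68,70])
E
```

```text
7.2 [0.5737 0.1318 0.1564] [-1.573  0.    -1.192] [-1.1  0.7  0.5]
55 dx 3.1 dz -4.9 yaw 0.125 cmd [0.5704 0.1271] -1.3166
60 dx 4.1 dz -8.2 yaw 0.212 cmd [0.5677 0.125 ] -1.4039
64 dx 4.6 dz -10.8 yaw 0.282 cmd [0.5654 0.1235] -1.4737
66 dx 4.8 dz -12.2 yaw 0.317 cmd [0.5643 0.1228] -1.5086
68 dx 5.0 dz -13.5 yaw 0.352 cmd [0.5631 0.1221] -1.5435
70 dx 5.1 dz -14.9 yaw 0.386 cmd [0.5619 0.1215] -1.5784
```

View pics/z4.png

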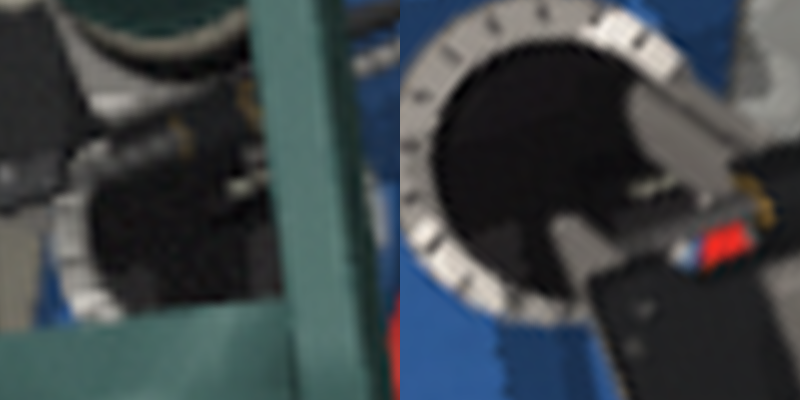

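The white line runs from (635,193) to (670,183), heading about -74° to -79° against -77° expected, so it's in click 3. The last click gets smaller steps.

```bash
python3 -m handwheel '[{"delta_pos":[2,0,-2.5],"yaw":0.07},{"delta_pos":[3,0,-4.9],"yaw":0.13},{"delta_pos":[3.6,0,-6.5],"yaw":0.17},{"delta_pos":[4.1,0,-8.2],"yaw":0.21},{"delta_pos":[4.4,0,-9.5],"yaw":0.25},{"delta_pos":[4.6,0,-10.5],"yaw":0.28},{"delta_pos":[4.6,0,-10.5],"yaw":0.28}]'
python3 -m handwheel '[{"delta_pos":[0.1,0,-0.7],"yaw":0.02},{"delta_pos":[0.1,0,-1],"yaw":0.03}]'
```

```text
time: 7.9
tool_pos: [0.5669, 0.1241, 0.1565]
ee_rot: [-1.57, 0.0, -1.471]
wrist_force: [3.7, 1.5, -1.7]
width: 0.0008
time: 8.1
tool_pos: [0.5656, 0.1235, 0.1565]
ee_rot: [-1.571, -0.001, -1.502]
wrist_force: [3.0, -0.6, -0.8]
width: 0.0006
```

```bash
python3 -m handwheel '[{"delta_pos":[0.1,0,-0.7],"yaw":0.02},{"delta_pos":[0.1,0,-1],"yaw":0.03},{"delta_pos":[0.1,0,-1],"yaw":0.03}]'; python3 look.py 5
```

```text
time: 8.4
tool_pos: [0.5635, 0.1236, 0.1564]
ee_rot: [-1.573, 0.0, -1.531]
wrist_force: [-0.3, 1.3, 0.0]
width: 0.0
8.5 [0.5638 0.1237 0.1564] [-1.573  0.    -1.531] [0.4 1.  0.1]
```

View pics/z5.png

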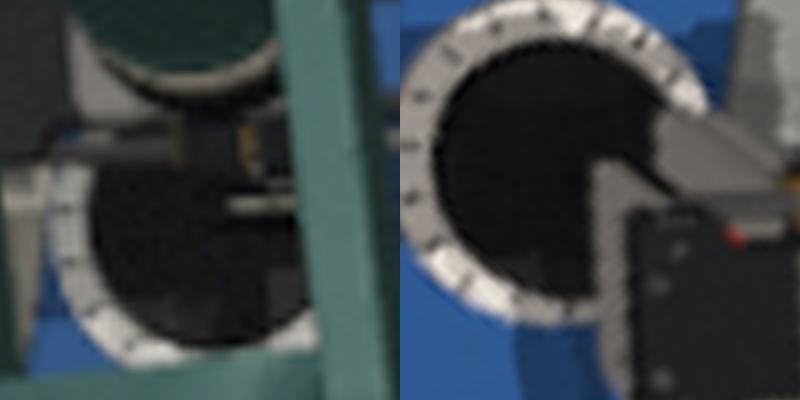

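The force has dropped to zero and the white line, (228,206)–(298,203) in the top view, is nearly along -y. I'll back the finger off the ccw side, lift it, and check without the arm in the way.

```bash
python3 -m handwheel '[{"delta_pos":[0,0,3]},{"delta_pos":[0,0,8]},{"delta_pos":[0,0,12]},{"delta_pos":[0,-15,14]},{"delta_pos":[0,-40,14]},{"delta_pos":[0,-60,14]},{"delta_pos":[0,-60,14]}]' || python3 -m handwheel '[{"delta_pos":[0,0,3],"yaw":0},{"delta_pos":[0,0,8],"yaw":0},{"delta_pos":[0,0,12],"yaw":0},{"delta_pos":[0,-15,14],"yaw":0},{"delta_pos":[0,-40,14],"yaw":0},{"delta_pos":[0,-60,14],"yaw":0}]'
python3 look.py 6
```

```text
time: 9.1
tool_pos: [0.579, 0.1242, 0.2186]
ee_rot: [-1.57, 0.0, -1.531]
wrist_force: [-1.1, 0.5, 0.0]
width: 0.0005
9.2 [0.5807 0.1244 0.2217] [-1.562e+00  1.000e-03 -1.531e+00] [-0.3  0.   0.6]invalid input at $[0]: expected keys delta_pos, yaw
```

View pics/z6.png

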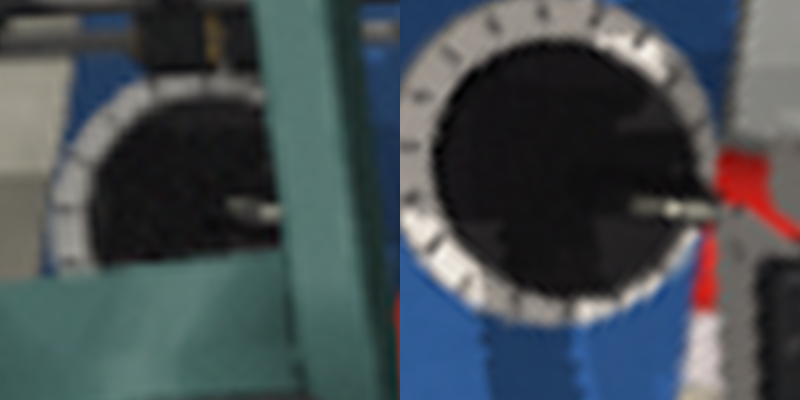

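The scene view shows the line from (632,204) to (712,210), heading about -94°. It was -14.6° at the start in the same view, so it has turned 80°. I'll move the arm clear and do a full check.

```bash
python3 -m handwheel '[{"delta_pos":[0,-20,0],"yaw":0},{"delta_pos":[-20,-30,0],"yaw":0},{"delta_pos":[-60,-30,-10],"yaw":0},{"delta_pos":[-100,-30,-30],"yaw":0},{"delta_pos":[-140,-30,-60],"yaw":0},{"delta_pos":[-180,-30,-90],"yaw":0},{"delta_pos":[-220,-30,-120],"yaw":0},{"delta_pos":[-250,-30,-140],"yaw":0},{"delta_pos":[-250,-30,-140],"yaw":0},{"delta_pos":[-250,-30,-140],"yaw":0}]'
python3 look.py 7; python3 - <<'E'
import pickle
from h import *
for n in("top","scene"):
    s=pickle.load(open(f"pics/{n}7.pkl","rb")); print(n,*measure(s)); cv2.imwrite(f"pics/{n}7.png",cv2.cvtColor(s["image"],cv2.COLOR_RGB2BGR))
E
```

```text
time: 10.2
tool_pos: [0.4283, 0.3686, 0.246]
ee_rot: [-1.571, -0.001, -1.529]
wrist_force: [-0.5, -0.4, 0.4]
width: 0.0002
10.3 [0.4294 0.3675 0.2461] [-1.571e+00 -1.000e-03 -1.532e+00] [-0.1 -0.6  0.5]
top [0.5437 0.1578] [121.1 126.4] [(np.int32(8737), array([0.5659, 0.1798]), 'dir', np.float64(134.2), 'ctr-ang', np.float64(44.8), 'r', np.float64(31.2)), (np.int32(2051), array([0.5415, 0.1316]), 'dir', np.float64(-96.2), 'ctr-ang', np.float64(-94.8), 'r', np.float64(26.2))]
scene [0.5454 0.1563] [121.6 123.7] [(np.int32(15891), array([0.528 , 0.1357]), 'dir', np.float64(143.1), 'ctr-ang', np.float64(-130.1), 'r', np.float64(27.0))]
```

View pics/z7.png

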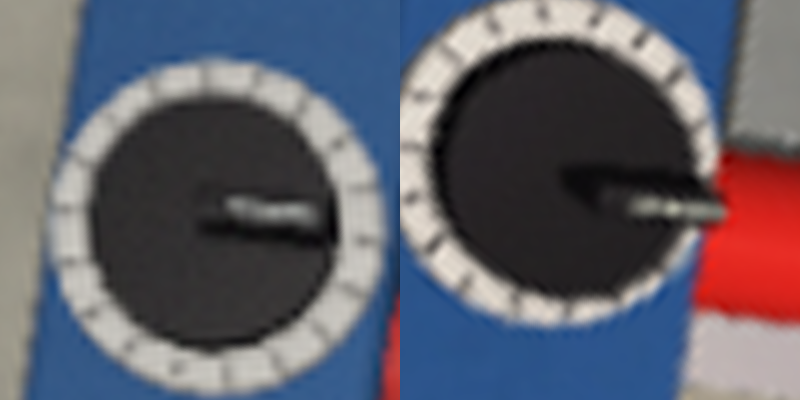

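View pics/top7.png

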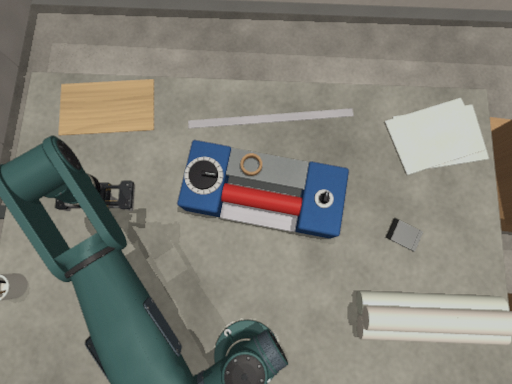

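The wing now points at about -96° in the top view (-16° to -17° at the start), so four clicks. The tape, speed knob and squeegee look unmoved. Handing in.

```bash
python3 -c "
from bench import robot
print(robot.get_obs()['qvel'].round(3)); print(robot.close_job())"
```

```text
[-0.015 -0.    -0.003  0.003  0.001  0.002]
the job is handed in; nothing more can be done
None
```

View pics/scene7.png

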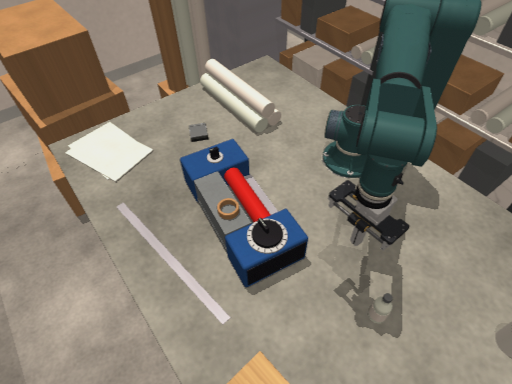

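I pushed the pressure dial four clicks clockwise with the closed fingertips, one click at a time. I then backed off, lifted clear and handed the job in at about 10.3 s; it reports no verdict.

- **Dial angle:** in the top view the wing went from about -17° to about -96°, which is four clicks (80°). After the finger came away, the line in the scene view, read by eye, went from -14.6° to about -94°. In the final pictures the automatic line finder missed the wing in the scene view, so the last measured angle comes from the top view alone.
- **Force:** the readings I took while pushing peaked at about 9 N, on the first click, and fell back to about zero after every click.
- **Other things:** by eye, the speed knob, tape, squeegee and bottle sit at the same pixels as at the start. In the top view the gripper hid the bottle, so I checked it only in the scene view, after handing in.
- **One disagreement:** with the finger still beside the wing, a rough read of the fourth click gave -88° instead of about -96°. The clear view afterwards settled it.

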